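# Lift a spot plate onto the drying stand with the plate lifter

## Robot

A 7-joint arm with a two-finger parallel gripper is mounted at the origin on a cart in front of the work surface, level with it; the furniture and walls round the work are solid. World frame = base frame: x ahead of the robot, y to its left, z up, the work surface at z = 0. Lengths are in m, angles in rad, forces in N, time in s.
With the tool pointing down it reaches from about 0.4 to 0.85 m from the base axis. Payload 6.9 kg.
Tool frame: the origin (TCP) lies between the finger pads, 19 mm behind the fingertips; this is the grasp point; z points along the fingers, y is the line along which they close (so a half turn about z gives the same grasp; the last joint's range is limited). The gripper opens to 85 mm and grips with 20 to 120 N. Pads are 22 mm wide; open, the fingers measure 114 mm over their backs; the gripper's body (76 mm by 85 mm) begins 54 mm behind the grasp point. The pads swing forward as they close: fully open they stand 13 mm farther back than shut.
Start: joints at [1.353, 0.507, -0.238, 1.5, 0.126, 1.149, -0.155], TCP at [0.199, -0.593, 0.25] pointing down, gripper open.
Joint ranges: [-3.08, 3.08], [-0.24, 2.05], [-1.43, 1.35], [0, 2.5], [-1.52, 4.66], [0.17, 1.96], [-2.89, 2.89]. Speed limits (rad/s): [2.39, 2.39, 3.14, 3.14, 3.14, 3.14, 3.14].

## Interface

Orientations are given as a unit quaternion [w, x, y, z].
In Python, from station import ctrl, get_state, vision, ticket, models gives the robot as it stands. Calls block until the motion is done:
- ctrl.movep(position, orientation): joint-space move of the TCP to a pose.
- ctrl.movel(position, frame=None, max_speed=0.15): straight line of the TCP; frame=None keeps the orientation; max_speed is the mean speed in m/s.
- ctrl.set_joints(angles): joint-space move.
- ctrl.ungrasp() and ctrl.close_gripper(force=None): open the fingers fully, or close them until they stop; force is the grip in N (None keeps the last).
- ctrl.pause(seconds).
- ctrl.ik(position, orientation): joint angles nearest the present ones, or None.
- get_state(): the state.
- vision.grab_frame(name): name is "side" or "top" or "wrist"; returns (picture, depth): 400x640x3 uint8, blue, green, red; 400x640 float32, m along the optical axis (not along the pixel's ray), 0 where there is no reading.
- vision.camera_info(name): a dict with "mtx" (3x3 intrinsics, pixels), "R" (3x3) and "t" (3): a world point X has camera coordinates R X + t; the wrist camera has in their place "hand_eye" (4x4, takes a point from camera to tool coordinates, whose origin is the TCP and whose axes are the flange's). Camera axes: x right, y down, z forward; pixel columns grow to the right and rows downward; lengths in m; the calibration is good to about 2 mm. A picture is of the moment at which its call begins: read the wrist's pose just before it. camera_info takes no time and is no camera call.
A pose or a line that the arm cannot do raises ctrl.Unreachable and nothing moves.
- ticket.close_job(): hands the job in; it is judged then, once.
Trained networks look in the newest picture that a camera, given by its name, has taken for a name from the list of things; names that differ only in an ending like _2 or _b are one class to them, and where a whole thing is asked for, a point or a joint stands for the part that bears it (a point fixed in the world has none). Each returns a list of dicts, best first, with "p" (0 to 1); they miss things now and then, are a little off and sometimes report something else, mostly with a low value. They report only what shows in the picture. A call takes as long as a camera call.
- models.recognise(camera, target): "point" ([column, row] in pixels, amid what is visible of it).
- models.masks_of(camera, target): "mask" (400x640 bool, what is visible of it) and "point" ([column, row] in pixels, amid what is visible of it).
The state is a dict: "time": time; "qpos": joint angles; "qd": joint speeds; "tau": joint torques, N m; "tcp_pos": TCP position; "eef_rot": TCP orientation; "contact_force": force on the tool from outside, world axes, zero at the start; "wrist_torque": the same for the moment, N m; "width": finger opening in m; "gripper_force": force on a finger pad.
Only numpy, scipy, OpenCV 4.12 (cv2) and the standard library are available. Lean on these libraries where they do the work, as an engineer would, in place of code of your own. Each camera call takes 0.05 s, during which the arm holds its last target. There are 200 camera calls.

## Task

Slide the blade of the plate lifter under the white spot plate, lift the plate level off the worktop and set it squarely on the drying stand, with all four feet on the two rails. Draw the lifter out and put it back on the worktop, standing on its blade. Do not touch the clean plate with the fingers, and leave the marker and the tape roll where they lie.

Things in the scene. Friction and masses are not known exactly. Their poses are not given: they have to be found in the camera images.
- spot_plate: White porcelain plate with six wells, 84 (x) x 124 (y) x 16 mm, 0.11-0.22 kg, loose. Four feet 10 mm across, 8 mm high, at x +-34, y +-52 mm: its flat underside is 8 mm above its support, open between the feet. A long side faces the robot; x points away from the robot within 0.3 rad. Origin: centre, at the soles of the feet; z up.
- lifter: Steel blade 100 x 50 x 2 mm flat on the worktop, loose, 0.1 kg, stands by itself. On a thin 24 mm wide shank an upright black grip, 32 (x) x 14 (y) mm, 42-92 mm up: take it from above, closing along y, TCP 70 mm up. Origin: blade underside below the grip; blade reaches from 22 mm behind to 78 mm ahead (+x, away from the robot within 0.25 rad).
- stand: Fixed sheet-steel stand, left or right of the lifter, plate on the other side. Base 100 (x) x 144 (y) x 4 mm; two flat rails along x, 100 mm long, tops 40 mm high, reaching 37 to 69 mm either side of the middle in y. Open front, back and between rails. A centred, parallel plate has its feet on the rails. Origin: centre of underside; x away from the robot within 0.3 rad.
- marker_black: Black marker pen, 147 mm long, 16 mm across, lying on the worktop behind the lifter and roughly along the robot's x. Bystander: leave it alone. Origin: centre of its underside.
- tape_roll: Roll of tape, 96 mm across and 25 mm high, lying flat at the right. Bystander: leave it alone. Origin: centre of its underside.

How it is judged:
By the outcome, as a careful person would: the job done as asked, in the order asked, and still so for the second after the job is handed in, with the robot touching nothing.
It also fails if it takes over 64 s, if anything falls off the work surface, if the arm or the gripper's body presses on something with over 40 N, if the wrist force passes 120 N, or if a joint passes its speed limit or range.

## Working session

There is one attempt and no reset: what is moved stays moved. The work goes in short steps, each a Python script; the robot and the scene stay as the last script left them, time stands still between calls to the robot, and variables do not carry over. Pictures are saved under pics/ and viewed, at most 10 in all, crops included, and the job is handed in when it is done.

```bash
mkdir -p pics; ls; cat > h.py <<'E'
import numpy as np, cv2
from station import ctrl, get_state, vision, ticket, models
def cloud(cam, depth, mask):
    ci=vision.camera_info(cam); K=np.array(ci['mtx'])
    v,u=np.nonzero(mask&(depth>0)); z=depth[v,u]
    P=np.c_[(u-K[0,2])/K[0,0]*z,(v-K[1,2])/K[1,1]*z,z]
    return (P-np.array(ci['t']).ravel())@np.array(ci['R'])
E
python3 - <<'E'
from h import *
for cam in ('top','side'):
    im,d=vision.grab_frame(cam); cv2.imwrite(f'pics/{cam}0.png',im); np.save(f'{cam}.npy',d)
    for n in ('spot_plate','lifter','stand','marker_black','tape_roll'):
        r=models.masks_of(cam,n)
        for k,o in enumerate(r[:2]):
            m=np.array(o['mask'],bool); P=cloud(cam,d,m)
            if k==0: np.save(f'{cam}_{n}.npy',m)
            print(cam,n,round(o['p'],2),np.round(o['point']),len(P),np.round(np.median(P,0),3) if len(P) else '',np.round(np.percentile(P,[1,99],axis=0),3).tolist() if len(P) else '')
s=get_state();print(s['eef_rot'],s['tcp_pos'],s['time'])
E
```

```text
pics
top spot_plate 0.79 [202. 184.] 1940 [ 0.573 -0.011  0.014] [[0.525, -0.074, 0.006], [0.622, 0.051, 0.02]]
top lifter 0.69 [271. 236.] 928 [ 0.458 -0.181  0.002] [[0.409, -0.209, -0.004], [0.507, -0.15, 0.094]]
top stand 0.85 [342. 204.] 2557 [ 0.538 -0.348  0.007] [[0.483, -0.415, -0.002], [0.594, -0.278, 0.044]]
top marker_black 0.7 [275. 144.] 371 [ 0.674 -0.179  0.011] [[0.663, -0.248, -0.002], [0.686, -0.114, 0.017]]
top tape_roll 0.71 [464. 225.] 685 [ 0.505 -0.598  0.023] [[0.461, -0.644, -0.002], [0.552, -0.551, 0.029]]
side spot_plate 0.87 [274. 262.] 1013 [0.573 0.001 0.016] [[0.523, -0.087, 0.001], [0.626, 0.058, 0.02]]
side lifter 0.62 [352. 245.] 524 [ 0.44  -0.177  0.026] [[0.406, -0.249, 0.001], [0.506, -0.136, 0.093]]
side stand 0.7 [338. 216.] 1088 [ 0.54  -0.307  0.022] [[0.48, -0.493, 0.0], [0.632, -0.27, 0.044]]
side marker_black 0.53 [266. 238.] 188 [ 0.673 -0.166  0.011] [[0.662, -0.24, -0.001], [0.702, -0.107, 0.017]]
side tape_roll 0.69 [381. 200.] 400 [ 0.507 -0.574  0.017] [[0.462, -0.643, 0.001], [0.552, -0.545, 0.028]]
[-1.01838091e-05  9.86921039e-01  1.61204412e-01  1.22010326e-05] [ 0.19885207 -0.59250222  0.24999017] 0.6
```

View pics/top0.png

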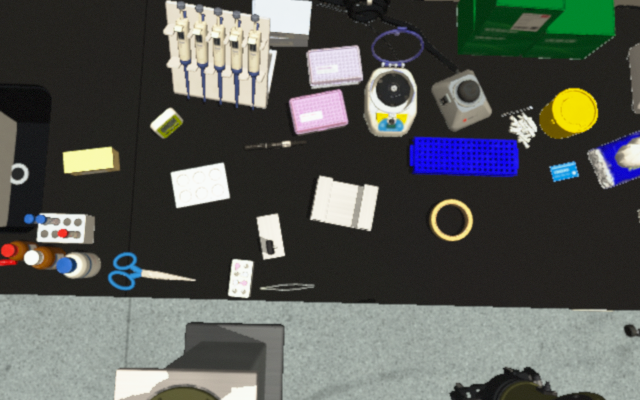

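```bash
python3 - <<'E'
from h import *
d=np.load('top.npy')
def rect(n,lo,hi):
    P=cloud('top',d,np.load(f'top_{n}.npy')); P=P[(P[:,2]>lo)&(P[:,2]<hi)]
    # px size ~: print rect
    r=cv2.minAreaRect((P[:,:2]*1000).astype(np.float32)); print(n,lo,hi,len(P),np.round(r[0],1),np.round(r[1],1),round(r[2],2), np.round(np.median(P,0),3))
rect('spot_plate',.009,.03);rect('spot_plate',.013,.03)
rect('lifter',-.01,.01);rect('lifter',.08,.11)
rect('stand',-.01,.01);rect('stand',.03,.06);rect('stand',-.01,.06)
P=cloud('top',d,np.load('top_stand.npy'))
P=P[P[:,2]>.034]
for s in (P[:,1]>-.345,P[:,1]<-.345): print(np.round(cv2.minAreaRect((P[s,:2]*1000).astype(np.float32)),1) if 0 else cv2.minAreaRect((P[s,:2]*1000).astype(np.float32)))
ci=vision.camera_info('top');print(ci)
print(vision.camera_info('wrist'))
E
```

```text
spot_plate 0.009 0.03 1828 [573.  -10.9] [ 85. 125.] 12.33 [ 0.573 -0.011  0.014]
spot_plate 0.013 0.03 1265 [573.1 -11.2] [ 85.  124.4] 12.35 [ 0.573 -0.014  0.016]
lifter -0.01 0.01 810 [ 458.  -178.2] [101.5  52.7] 12.04 [ 0.464 -0.179  0.002]
lifter 0.08 0.11 98 [ 431.6 -183.9] [31.3 14.5] 12.29 [ 0.432 -0.185  0.09 ]
stand -0.01 0.01 1390 [ 542.1 -346.7] [142.5 107.4] 79.72 [ 0.538 -0.349  0.003]
stand 0.03 0.06 1164 [ 539.3 -348. ] [137.1 100.6] 80.79 [ 0.537 -0.313  0.039]
stand -0.01 0.06 2557 [ 542.1 -346.7] [142.3 107.7] 79.82 [ 0.538 -0.348  0.007]
((547.7452392578125, -296.056884765625), (31.83000946044922, 100.57705688476562), 80.86082458496094)
((529.3037719726562, -399.97998046875), (31.278390884399414, 97.30376434326172), 80.65547943115234)
{'mtx': array([[507.54569089,   0.        , 321.07964827],
       [  0.        , 507.54569089, 201.1138392 ],
       [  0.        ,   0.        ,   1.        ]]), 'R': array([[ 0.02652415, -0.99950855,  0.01670741],
       [-0.9926412 , -0.02830995, -0.11773698],
       [ 0.1181521 , -0.01346159, -0.99290426]]), 't': array([-0.30836598,  0.53306129,  1.13120388])}
{'mtx': array([[352.06875315,   0.        , 325.80160137],
       [  0.        , 352.06875315, 202.48630867],
       [  0.        ,   0.        ,   1.        ]]), 'hand_eye': array([[-4.67960799e-04, -9.46863892e-01, -3.21634189e-01,
         8.18020030e-02],
       [ 9.99999836e-01, -3.37328004e-04, -4.61881917e-04,
         1.25520090e-03],
       [ 3.28843091e-04, -3.21634353e-01,  9.46863895e-01,
        -1.22917468e-01],
       [ 0.00000000e+00,  0.00000000e+00,  0.00000000e+00,
         1.00000000e+00]])}
```

The top picture shows the plate at (200,185), the lifter at (270,237), the stand at (343,203), the pen at (275,144) and the tape at (452,220). All of these agree with the network detections. Next I grasp the lifter and bring it to the pre-insert pose.

```bash
cat >> h.py <<'E'
PL=(np.array([.573,-.011]),np.radians(12.3)); ST=(np.array([.5385,-.3478]),np.radians(-9.6)); LI=(np.array([.4313,-.184]),np.radians(12.1))
def q(yaw): return np.array([0,np.cos(yaw/2),np.sin(yaw/2),0])
def at(pose,dx,dy,z):
    p,a=pose; c,s=np.cos(a),np.sin(a)
    return np.array([p[0]+c*dx-s*dy,p[1]+s*dx+c*dy,z])
def rep(t=''):
    s=get_state(); print(t,round(s['time'],1),np.round(s['tcp_pos'],4),np.round(s['eef_rot'],4),'w',round(s['width'],4),'F',np.round(s['contact_force'],1),'M',np.round(s['wrist_torque'],2),np.round(s['gripper_force'],0))
E
python3 - <<'E'
from h import *
ctrl.movep(at(LI,0,0,.2),q(LI[1])); rep()
ctrl.movel(at(LI,0,0,.07),max_speed=.12)
ctrl.close_gripper(80); rep('closed')
ctrl.movel(at(LI,0,0,.12),max_speed=.08); rep('lifted')
ctrl.movel(at(PL,-132,0,.12) if 0 else at(PL,-.132,0,.12),q(PL[1]),max_speed=.1); rep('pre')
for c in ('wrist','top'):
    im,d=vision.grab_frame(c); cv2.imwrite(f'pics/{c}1.png',im); np.save(c+'1d.npy',d)
    if c=='top':
        for n in ('lifter','spot_plate'):
            for o in models.masks_of(c,n)[:1]:
                P=cloud(c,d,np.array(o['mask'],bool)); r=cv2.minAreaRect((P[:,:2]*1000).astype(np.float32)); print(n,o['p'],len(P),r,np.median(P,0))
E
```

```text
2.3 [ 0.4313 -0.1851  0.2001] [2.000e-04 9.945e-01 1.046e-01 1.000e-04] w 0.0855 F [ 0.6 -0.1 -0.3] M [-0.02 -0.02 -0.05] 0.0
closed 4.2 [ 0.4314 -0.1841  0.0702] [1.000e-04 9.944e-01 1.054e-01 1.000e-04] w 0.0132 F [-0.5 -0.3  3.8] M [ 0.06  0.2  -0.04] 78.0
lifted 5.0 [ 0.431  -0.184   0.1197] [-1.000e-04  9.944e-01  1.053e-01 -2.000e-04] w 0.0129 F [ 0.4  0.2 -1. ] M [-0.05  0.02  0.02] 78.0
pre 6.6 [ 0.4439 -0.0398  0.12  ] [ 1.000e-04  9.943e-01  1.066e-01 -1.000e-04] w 0.0129 F [-0.3 -0.1 -0.5] M [-0.    0.05 -0.03] 78.0
lifter 0.57 560 ((473.970703125, -42.07105255126953), (119.40985870361328, 69.0461654663086), 14.722593307495117) [ 0.49340442 -0.03879923  0.05143518]
spot_plate 0.88 1890 ((550.7593994140625, -15.983627319335938), (130.2168426513672, 125.24540710449219), 12.806429862976074) [ 0.57306065 -0.01304798  0.01417608]
```

View pics/wrist1.png

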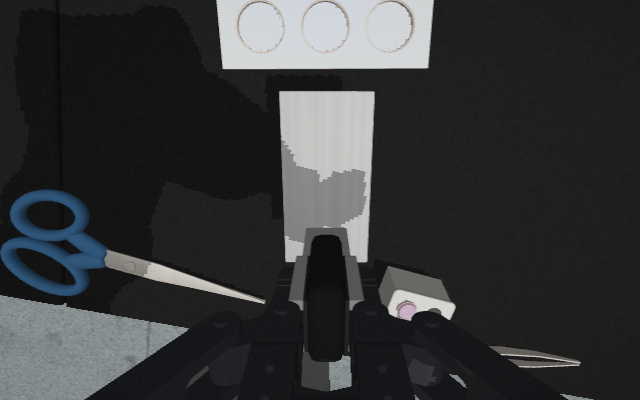

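The wrist view shows the blade (columns 280–375, front edge at row 92) centred and parallel to the plate (columns 222–430, near edge at row 68). A small box sits at (415,295). I'll check that the blade is level and how tall the box is before lowering.

```bash
python3 - <<'E'
from h import *
from scipy.spatial.transform import Rotation as R
s=get_state(); e=s['eef_rot']; Rt=R.from_quat([e[1],e[2],e[3],e[0]]).as_matrix()
ci=vision.camera_info('wrist');K=ci['mtx'];H=ci['hand_eye'];d=np.load('wrist1d.npy')
def w(u0,u1,v0,v1):
    v,u=np.mgrid[v0:v1,u0:u1]; v=v.ravel();u=u.ravel();z=d[v,u];k=z>0;u,v,z=u[k],v[k],z[k]
    P=np.c_[(u-K[0,2])/K[0,0]*z,(v-K[1,2])/K[1,1]*z,z]; P=P@H[:3,:3].T+H[:3,3]
    return P, P@Rt.T+s['tcp_pos']
T,W=w(288,365,98,220)
A=np.c_[T[:,:2],np.ones(len(T))]; c=np.linalg.lstsq(A,T[:,2],rcond=None)[0]; print('blade plane tool',c,np.median(W,0))
T,W=w(300,350,86,130); print('blade front x tool',T[T[:,2]<.08][:,0].max(), 'z',np.median(T[T[:,2]<.08][:,2]))
T,W=w(320,330,60,90);
T,W=w(230,420,5,64); print('plate',np.median(W[:,2]))
T,W=w(222,430,40,80); k=W[:,2]>.01; print('plate near edge toolx',np.percentile(T[k,0],1),'y',T[k,1].min(),T[k,1].max())
T,W=w(280,375,150,200); k=T[:,2]<.08; print('blade y',T[k,1].min(),T[k,1].max())
T,W=w(385,455,265,320); print('box',np.percentile(W,[2,50,98],axis=0).round(3))
E
```

```text
blade plane tool [ 0.00057905 -0.00041798  0.06911379] [ 0.48567246 -0.03186195  0.05083604]
blade front x tool 0.0779650436982925 z 0.06918543827056925
plate 0.01384919595004648
plate near edge toolx 0.0904717229174886 y -0.061567675091310545 0.06276190484367611
blade y -0.023870199152514166 0.026394137877818188
box [[ 0.383 -0.156 -0.002]
 [ 0.401 -0.117  0.022]
 [ 0.463 -0.062  0.15 ]]
```

```bash
python3 - <<'E'
from h import *
ctrl.movel(at(PL,-.132,0,.0732),max_speed=.06); rep('low')
ctrl.movel(at(PL,-.095,0,.0732),max_speed=.05); rep('half')
ctrl.movel(at(PL,-.059,0,.0732),max_speed=.05); rep('in')
im,d=vision.grab_frame('wrist'); cv2.imwrite('pics/wrist2.png',im)
im,d=vision.grab_frame('top')
for o in models.masks_of('top','spot_plate')[:1]:
    P=cloud('top',d,np.array(o['mask'],bool)); P=P[(P[:,2]>.01)&(P[:,2]<.03)]; print(len(P),cv2.minAreaRect((P[:,:2]*1000).astype(np.float32)))
E
```

```text
low 7.7 [ 0.4442 -0.0391  0.0734] [0.000e+00 9.942e-01 1.072e-01 2.000e-04] w 0.013 F [-0.3 -0.2 -1.3] M [-0.04  0.03  0.  ] 78.0
half 8.6 [ 0.4797 -0.0313  0.0731] [ 0.000e+00  9.942e-01  1.071e-01 -4.000e-04] w 0.0128 F [-0.9 -0.1 -1.5] M [-0.02  0.03 -0.01] 78.0
in 9.5 [ 0.5149 -0.0236  0.0731] [ 0.000e+00  9.942e-01  1.071e-01 -3.000e-04] w 0.0133 F [-0.6  0.5 -1.1] M [ 0.01  0.04 -0.04] 78.0
911 ((576.4070434570312, -25.689697265625), (85.19619750976562, 94.40633392333984), 12.848008155822754)
```

View pics/wrist2.png

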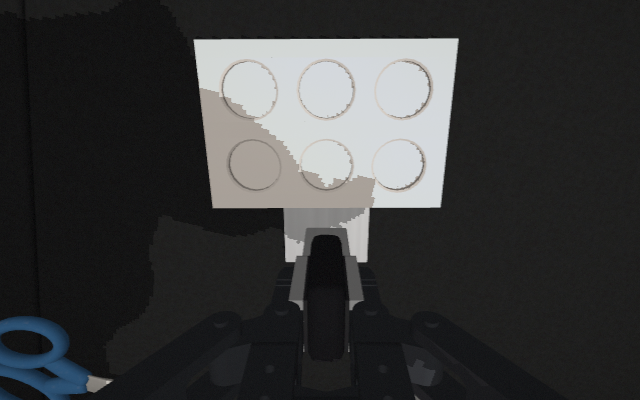

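The blade is under the plate with no contact force. The plate's near edge (row 208) is clear of the grip (row 228). Next I lift, check, and carry.

```bash
cat >> h.py <<'E'
def wplate(n):
    from scipy.spatial.transform import Rotation as R
    s=get_state(); e=s['eef_rot']; Rt=R.from_quat([e[1],e[2],e[3],e[0]]).as_matrix()
    im,d=vision.grab_frame('wrist'); cv2.imwrite(f'pics/{n}.png',im)
    ci=vision.camera_info('wrist');K=ci['mtx'];H=ci['hand_eye']
    o=models.masks_of('wrist','spot_plate')[0]; m=np.array(o['mask'],bool)&(d>0)
    v,u=np.nonzero(m);z=d[v,u];P=np.c_[(u-K[0,2])/K[0,0]*z,(v-K[1,2])/K[1,1]*z,z]@H[:3,:3].T+H[:3,3]
    P=P[abs(P[:,2]-np.median(P[:,2]))<.006]
    c=np.linalg.lstsq(np.c_[P[:,:2],np.ones(len(P))],P[:,2],rcond=None)[0]
    r=cv2.minAreaRect((P[:,:2]*1000).astype(np.float32)); W=P@Rt.T+s['tcp_pos']
    rw=cv2.minAreaRect((W[:,:2]*1000).astype(np.float32))
    print(n,round(o['p'],2),'tool rect',np.round(r[0],1),np.round(r[1],1),round(r[2],2),'tilt',c.round(4),'world',np.round(rw[0],1),np.round(rw[1],1),round(rw[2],2),'z',np.median(W[:,2]).round(4))
E
python3 - <<'E'
from h import *
wplate('w3a')
ctrl.movel(at(PL,-.059,0,.082),max_speed=.02); rep('lift'); wplate('w3b')
ctrl.movel(at(PL,-.059,0,.142),max_speed=.05); rep('up'); ctrl.pause(.2); wplate('w3c')
E
```

```text
w3a 0.85 tool rect [59.4  1.1] [ 84.4 125. ] 0.0 tilt [-0.0018  0.0002  0.0596] world [573.3 -12.2] [ 84.4 125. ] 12.29 z 0.0146
lift 10.3 [ 0.5153 -0.0236  0.0821] [0.     0.9943 0.1071 0.    ] w 0.0129 F [-0.1  0.4 -2.2] M [-0.02  0.08  0.04] 78.0
w3b 0.56 tool rect [59.2  1.1] [ 84.6 124.9] 0.01 tilt [-0.0007 -0.0009  0.0626] world [573.4 -12.1] [ 84.6 124.9] 12.28 z 0.0204
up 11.8 [ 0.5152 -0.0236  0.1417] [-1.000e-04  9.942e-01  1.071e-01 -3.000e-04] w 0.0132 F [ 0.3 -0.6 -1.7] M [-0.01  0.07 -0.02] 78.0
w3c 0.93 tool rect [59.4  1.1] [125.   84.5] 89.82 tilt [-0.0005 -0.0009  0.0626] world [573.5 -11.9] [ 84.5 125. ] 12.49 z 0.08
```

```bash
python3 - <<'E'
from h import *
ctrl.movel(at(ST,-.059,0,.142),q(ST[1]),max_speed=.07); rep('over'); ctrl.pause(.3); wplate('w4')
im,d=vision.grab_frame('side');cv2.imwrite('pics/s4.png',im[130:330,200:500])
E
```

```text
over 16.8 [ 0.4803 -0.3379  0.142 ] [-0.      0.9965 -0.0836  0.    ] w 0.0135 F [-0.2  0.9 -2.4] M [-0.02  0.12 -0.01] 78.0
w4 0.64 tool rect [59.9  1.4] [124.7  84.4] 89.93 tilt [-0.0006 -0.0014  0.0626] world [ 539.2 -349.3] [124.7  84.4] 80.46 z 0.0803
```

View pics/w4.png

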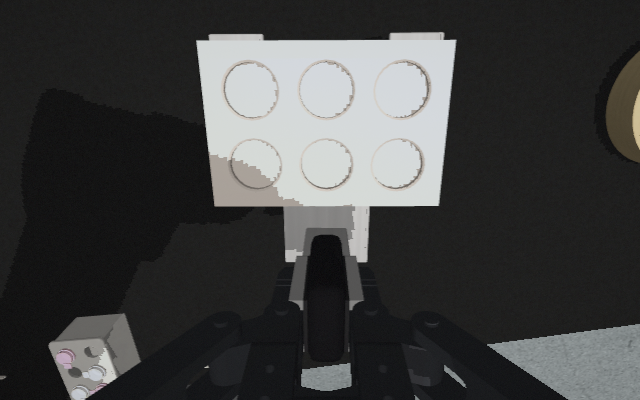

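The rail ends at columns 209–263 and 390–444 (rows 33–35) are symmetric about the plate (columns 198–455). I lower partway and measure the rail ends against the plate.

```bash
python3 - <<'E'
from h import *
ctrl.movel(at(ST,-.059,0,.126),max_speed=.05); rep('low')
wplate('w5')
im,d=vision.grab_frame('wrist')
ci=vision.camera_info('wrist');K=ci['mtx'];H=ci['hand_eye']
v,u=np.mgrid[0:230,150:510];v=v.ravel();u=u.ravel();z=d[v,u]
P=np.c_[(u-K[0,2])/K[0,0]*z,(v-K[1,2])/K[1,1]*z,z]@H[:3,:3].T+H[:3,3]
k=(z>0)&(abs(P[:,2]-.0875)<.007)&(abs(P[:,1])<.09)
for s in (-1,1):
    Q=P[k&(s*P[:,1]>.03)]
    print(s,len(Q),'x',np.percentile(Q[:,0],[1,50,99]).round(4),'y',np.percentile(Q[:,1],[1,99]).round(4),'z',np.median(Q[:,2]).round(4))
E
```

```text
low 17.7 [ 0.4801 -0.3378  0.1255] [-3.000e-04  9.965e-01 -8.360e-02 -4.000e-04] w 0.0135 F [-0.4  0.5 -2.1] M [-0.02  0.07 -0.02] 78.0
w5 0.98 tool rect [59.9  1.3] [125.1  84.4] 89.69 tilt [-0.0006 -0.0014  0.0626] world [ 539.  -349.1] [125.1  84.4] 80.71 z 0.0637
-1 626 x [0.1046 0.1071 0.1097] y [-0.067  -0.0358] z 0.0871
1 681 x [0.1049 0.1076 0.1107] y [0.0385 0.0698] z 0.0871
```

View pics/s4.png

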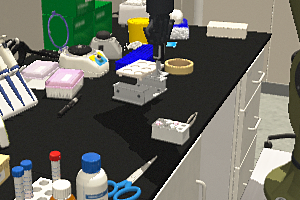

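Relative to the rails, the plate is within 0.4 mm in x and 0.1 mm in y. I lower it, check, and withdraw.

```bash
python3 - <<'E'
from h import *
ctrl.movel(at(ST,-.059,0,.118),max_speed=.03); rep('a')
ctrl.movel(at(ST,-.059,0,.1128),max_speed=.015); rep('set'); ctrl.pause(.2); wplate('w6')
ctrl.movel(at(ST,-.075,0,.1128),max_speed=.03); rep('b'); wplate('w7')
ctrl.movel(at(ST,-.145,0,.1128),max_speed=.06); rep('out'); wplate('w8')
E
```

```text
a 18.2 [ 0.4802 -0.3379  0.1177] [-2.000e-04  9.965e-01 -8.370e-02 -3.000e-04] w 0.0133 F [ 1.1 -0.5 -2. ] M [ 0.07  0.1  -0.03] 78.0
set 18.7 [ 0.4804 -0.338   0.1128] [ 0.000e+00  9.965e-01 -8.370e-02  1.000e-04] w 0.013 F [-0.1 -0.9 -1.3] M [-0.02  0.02 -0.02] 78.0
w6 0.8 tool rect [60.1  1.6] [125.   84.5] 89.81 tilt [-0.0012 -0.0001  0.0593] world [ 539.4 -349.7] [125.   84.5] 80.59 z 0.0546
b 19.7 [ 0.4646 -0.3354  0.1129] [ 0.000e+00  9.965e-01 -8.370e-02  1.000e-04] w 0.0132 F [-0.3  0.2 -1. ] M [ 0.    0.03 -0.05] 78.0
w7 0.59 tool rect [76.1  1.6] [125.2  84.6] 89.98 tilt [-0.0009 -0.      0.0593] world [ 539.4 -349.6] [125.2  84.6] 80.41 z 0.0545
out 21.1 [ 0.396  -0.3236  0.1128] [-0.000e+00  9.965e-01 -8.350e-02  2.000e-04] w 0.0134 F [-0.3 -0.2 -0.2] M [ 0.01 -0.02  0.04] 78.0
w8 0.81 tool rect [111.4   1.6] [124.5  15.6] 89.99 tilt [ 0.1022 -0.0003  0.0472] world [ 505.6 -343.8] [124.5  15.6] 80.43 z 0.0548
```

```bash
python3 - <<'E'
from h import *
ctrl.movel(at(ST,-.145,0,.15),max_speed=.1)
ctrl.movel(at(LI,0,0,.15),q(LI[1]),max_speed=.1); rep('above')
ctrl.movel(at(LI,0,0,.078),max_speed=.07)
ctrl.movel(at(LI,0,0,.0703),max_speed=.015); rep('down')
ctrl.ungrasp(); rep('open')
ctrl.movel(at(LI,0,0,.2),max_speed=.08); rep('clear')
ctrl.movep(np.array([.40,-.30,.35]),q(0)) if 0 else ctrl.set_joints([1.353,.507,-.238,1.5,.126,1.149,-.155])
rep('home')
im,d=vision.grab_frame('top');cv2.imwrite('pics/top9.png',cv2.resize(im[110:310,150:500],None,fx=2,fy=2))
for n,lo,hi in (('spot_plate',.045,.07),('lifter',-.01,.01),('lifter',.08,.11),('stand',-.01,.06),('marker_black',-.01,.03),('tape_roll',-.01,.04)):
    r=models.masks_of('top',n)
    if not r: print(n,'none'); continue
    P=cloud('top',d,np.array(r[0]['mask'],bool)); P=P[(P[:,2]>lo)&(P[:,2]<hi)]
    q_=cv2.minAreaRect((P[:,:2]*1000).astype(np.float32)); print(n,round(r[0]['p'],2),len(P),np.round(q_[0],1),np.round(q_[1],1),round(q_[2],1),np.median(P,0).round(3))
E
```

```text
above 23.4 [ 0.4311 -0.1846  0.1499] [ 1.000e-04  9.945e-01  1.048e-01 -1.000e-04] w 0.0131 F [-0.5 -0.5 -0.8] M [-0.05 -0.   -0.  ] 78.0
down 25.2 [ 0.4312 -0.184   0.0702] [-0.000e+00  9.944e-01  1.054e-01 -1.000e-04] w 0.0129 F [ 0.5  0.8 -1.7] M [-0.02  0.02 -0.02] 78.0
open 25.9 [ 0.4313 -0.184   0.0703] [0.     0.9944 0.1054 0.    ] w 0.0854 F [-0.5  0.4 -0.9] M [-0.01  0.05 -0.02] 0.0
clear 27.7 [ 0.4311 -0.1839  0.1996] [-2.000e-04  9.944e-01  1.054e-01 -4.000e-04] w 0.0855 F [-0.1  0.2  0.2] M [ 0.04 -0.01 -0.05] 0.0
home 29.4 [ 0.2003 -0.5917  0.2503] [1.000e-04 9.868e-01 1.622e-01 5.000e-04] w 0.0858 F [ 0.1 -0.2 -1.3] M [ 0.06 -0.    0.06] 0.0
spot_plate 0.64 2015 [ 539.1 -348.3] [123.9  84.5] 80.4 [ 0.538 -0.349  0.054]
lifter 0.62 787 [ 458.9 -177.8] [100.6  50.5] 12.2 [ 0.465 -0.177  0.002]
lifter 0.62 97 [ 431.9 -183.9] [31.  14.5] 6.6 [ 0.432 -0.184  0.091]
stand 0.7 558 [ 541.7 -347.2] [141.6 106.9] 81.6 [ 0.5   -0.327  0.037]
marker_black 0.87 333 [ 676.8 -181.2] [ 17.2 142.7] 6.5 [ 0.674 -0.179  0.011]
tape_roll 0.63 739 [ 506.1 -599. ] [99.5 95.1] 46.3 [ 0.506 -0.598  0.023]
```

View pics/top9.png

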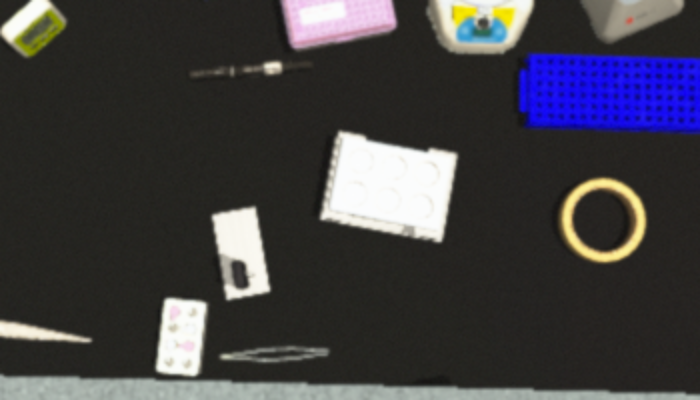

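The plate sits squarely on the stand (around 390,188 in the crop). The lifter stands at (240,255), and the pen and tape have not moved.

```bash
python3 -c "
from station import ticket
print(ticket.close_job())"
```

```text
the job is handed in; nothing more can be done
None
```

The spot plate is centred on the drying stand within about 1 mm, the lifter stands on its blade where it started, the marker and tape roll were not moved, and I handed the job in at about 30 s.

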